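# Sort poured casting rings from hollow moulds by weight

### The job

Three small steel casting rings on the worktop look alike, but one or two of them have been poured and are heavy with metal inside, while the rest are still light, hollow moulds. Lift each to feel its weight, then stand the heavy ones in the round steel pan and the light ones in the rectangular steel tray, upright on the bottom; set them down gently without dropping them, and never tip one over. Leave the larger casting ring and everything else on the worktop where it is.

Things in the scene. Friction and masses are not known exactly. Their poses are not given: they have to be found in the camera images.
- ring_1: one of three look-alike casting rings: upright grey steel cylinder, 48 mm diameter, 50 mm tall, filled top with a small funnel. Origin: centre of its underside, z up its axis. A hollow mould weighs 0.13 to 0.18 kg, a poured ring 0.45 to 0.65 kg; which is which, and how many, varies and cannot be seen. Grip its sides from above, about 25 N
- ring_2: one of three look-alike casting rings: upright grey steel cylinder, 48 mm diameter, 50 mm tall, filled top with a small funnel. Origin: centre of its underside, z up its axis. A hollow mould weighs 0.13 to 0.18 kg, a poured ring 0.45 to 0.65 kg; which is which, and how many, varies and cannot be seen. Grip its sides from above, about 25 N
- ring_3: one of three look-alike casting rings: upright grey steel cylinder, 48 mm diameter, 50 mm tall, filled top with a small funnel. Origin: centre of its underside, z up its axis. A hollow mould weighs 0.13 to 0.18 kg, a poured ring 0.45 to 0.65 kg; which is which, and how many, varies and cannot be seen. Grip its sides from above, about 25 N
- round_pan: round shallow steel pan for the poured (heavy) rings, fixed on the worktop: 180 mm across the rim, flat inside floor 165 mm across and 3 mm above the worktop, rim 22 mm high, wall 3 mm. Origin: centre of its underside, z up. The pan and the tray stand side by side, in either order
- rect_tray: rectangular shallow steel tray for the hollow (light) rings, fixed on the worktop: 150 mm along its own x, 180 mm along its own y, rim 22 mm high, walls 3 mm, inside floor 3 mm above the worktop. Origin: centre of its underside, z up. The pan and the tray stand side by side, in either order
- flask_press: fixed obstacle: a tall green screw press behind the left container, over 650 mm tall, with two columns; its base is 150 mm along x and 250 mm along y; keep the arm clear of it. Origin: on its underside, 26 mm to the -y side of the centre of the base
- large_ring: bystander: a larger casting ring, 60 mm in diameter and 55 mm tall, not to be sorted. Origin: centre of its underside
- wax_box: bystander: box of wax sheets, 85 x 60 x 24 mm. Origin: centre of its underside
- chuck_key: bystander: small steel rod with a thicker head, 66 mm long along its y, 14 mm thick, lying behind the rings. Origin: centre of its underside
- jar_powder: bystander: jar with a lid, 60 mm in diameter, 89 mm tall. Origin: centre of its underside

How it is judged:
At the end, for the whole second after the job is handed in: Every small ring stands released, upright (within 0.1 rad) and at rest on a container floor (underside under 10 mm up, axis inside the walls): poured rings (pressing over 3 N) in the round pan, hollow ones (under 3 N) in the rectangular tray (((horizontal distance between ring_1 and round_pan below 0.066 m and z of ring_1 in the frame of round_pan below 0.01 m and contact force between ring_1 and round_pan above 3 N) or (x of ring_1 in the frame of rect_tray between -0.054 and 0.054 m and y of ring_1 in the frame of rect_tray between -0.069 and 0.069 m and z of ring_1 in the frame of rect_tray below 0.01 m and contact force between ring_1 and rect_tray between 0.3 and 3 N)) and angle between each of ring_1, ring_2, ring_3's own z axis and vertical below 0.1 rad and linear speed of each of ring_1, ring_2, ring_3 below 0.02 m/s and ((horizontal distance between ring_2 and round_pan below 0.066 m and z of ring_2 in the frame of round_pan below 0.01 m and contact force between ring_2 and round_pan above 3 N) or (x of ring_2 in the frame of rect_tray between -0.054 and 0.054 m and y of ring_2 in the frame of rect_tray between -0.069 and 0.069 m and z of ring_2 in the frame of rect_tray below 0.01 m and contact force between ring_2 and rect_tray between 0.3 and 3 N)) and ((horizontal distance between ring_3 and round_pan below 0.066 m and z of ring_3 in the frame of round_pan below 0.01 m and contact force between ring_3 and round_pan above 3 N) or (x of ring_3 in the frame of rect_tray between -0.054 and 0.054 m and y of ring_3 in the frame of rect_tray between -0.069 and 0.069 m and z of ring_3 in the frame of rect_tray below 0.01 m and contact force between ring_3 and rect_tray between 0.3 and 3 N))); the robot touches nothing.
It fails at once if a small ring is tipped over (beyond 0.6 rad) (angle between any of ring_1, ring_2, ring_3's own z axis and vertical above 0.6 rad).
It fails at once if a small ring is banged into a container (over 60 N) (contact force between any of ring_1, ring_2, ring_3 and round_pan above 60 N or contact force between any of ring_1, ring_2, ring_3 and rect_tray above 60 N).
It fails at once if a small ring is dropped (let go more than about 15 mm above where it lands) ((height (world z) of ring_1 above 0.013 m and linear speed of ring_1 above 0.3 m/s and contact force between ring_1 and the fingers below 0.05 N) or (height (world z) of ring_2 above 0.013 m and linear speed of ring_2 above 0.3 m/s and contact force between ring_2 and the fingers below 0.05 N) or (height (world z) of ring_3 above 0.013 m and linear speed of ring_3 above 0.3 m/s and contact force between ring_3 and the fingers below 0.05 N)).
It fails at once if the larger ring, wax box, chuck key or jar is shifted by more than 30 mm (distance of any of large_ring, wax_box, chuck_key, jar_powder from where it was at the start of the episode above 0.03 m).
It also fails if it takes over 69 s, if anything falls off the work surface, if the arm or the gripper's body presses on something with over 40 N, if the wrist force passes 120 N, or if a joint passes its speed limit or range.

### The arm

A 7-joint arm with a two-finger parallel gripper is mounted at the origin on a cart in front of the work surface, level with it; the furniture and walls round the work are solid. World frame = base frame: x ahead of the robot, y to its left, z up, the work surface at z = 0. Lengths are in m, angles in rad, forces in N, time in s.
With the tool pointing down it reaches from about 0.35 to 0.9 m from the base axis. Payload 7.2 kg.
Tool frame: the origin (TCP) lies between the finger pads; the fingertips stand bot.tip_extent ahead of it and the grasp point (between the pads) lies 3 mm ahead of it (bot.tip_extent is the distance from the TCP to the fingertips, in m); z points along the fingers, y is the line along which they close (so a half turn about z gives the same grasp; the last joint's range is limited). The gripper opens to 88 mm and grips with 3 to 60 N. Pads are 20 mm wide; open, the fingers measure 115 mm over their backs; the gripper's body (75 mm by 178 mm) begins 61 mm behind the grasp point.
Start: joints at [-1.27, 0.411, -0.013, 1.596, 0.006, 1.134, -0.082], TCP at [0.225, 0.583, 0.245] pointing down, gripper open.
Joint ranges: [-2.95, 2.95], [-0.29, 1.99], [-1.47, 1.44], [0.14, 2.54], [-1.03, 4.17], [0.13, 1.85], [-2.86, 2.86]. Speed limits (rad/s): [2.39, 2.39, 3.01, 3.01, 3.14, 3.14, 3.14].

### API

Orientations are given as a unit quaternion [w, x, y, z].
In Python, from cell import bot, job, probe_bus, read_camera gives the robot as it stands (bot), with the cameras as plain functions, the job (job) and the readings (probe_bus).
- The arm moves only by the tool move_tool, called after "Request:" as a command line: name --argument value ..., lists and objects as JSON in quotes. Schema: {"type":"object","properties":{"offsets":{"type":"array","items":{"type":"object","properties":{"d":{"type":"array","items":{"type":"number"},"minItems":3,"maxItems":3},"turn":{"type":"number"}},"additionalProperties":false},"minItems":1,"maxItems":20},"jaw":{"type":"number"},"squeeze":{"type":"number"},"only":{"type":"string"},"quiet":{"type":"boolean"},"lines":{"type":"string"}},"required":["offsets"],"additionalProperties":false}. offsets is a list of rows, 1 to 20 of them, each an object with the fields d (a list: dx, dy, dz in m), turn (a turn about the tool's z in rad); a field left out counts as zero; each row shifts and turns the commanded pose from where the row before left it, along the tool's axes as they then stand; what a row does not reach is not made up. A row lasts 1/10 s, in which the tool goes at most 0.05 m and 0.15 rad, less where a joint would pass 70% of its speed; a pose out of reach is approached as far as the arm can. jaw is the finger opening in m, set as the call begins (left out keeps the last). The fingers move at their own pace and stop on an object; squeeze is the grip in N (left out, the last holds). Time passes only in rows, so rows that do not move let the fingers close. The tool returns the time, the measured TCP pose, the force, the opening and the grip force at its end. only (a regular expression) keeps the lines of the reply that match it, lines (a string "A,B") keeps lines A to B, and quiet returns only ok. Input that does not fit is refused with a message, and nothing moves.
- probe_bus.get_obs(): the state, without advancing time (a new reading comes with each control period).
- read_camera(name): name is "scene" or "side" or "wrist"; returns a dict with "img" (400x640x3 uint8, red, green, blue), "fx", "fy", "cx", "cy" (pixels), "cam_to_world" (4x4, takes a point from camera to world coordinates). Camera axes: x right, y up, looking along -z (the intrinsics and any distortion apply to the point x, -y, -z); pixel columns grow to the right and rows downward; lengths in m; the calibration is good to about 2 mm. A picture is of the moment at which its call begins. There is no depth.
- job.sign_off(): hands the job in; it is judged then, once.
The state is a dict: "t": time; "joints": joint angles; "qvel": joint speeds; "tau": joint torques, N m; "position": TCP position; "tcp_rot": TCP orientation; "ft_force": force on the tool from outside, world axes, zero at the start; "wrist_torque": the same for the moment, N m; "gripper_width": finger opening in m; "finger_force": force on a finger pad.
Only numpy, scipy, OpenCV 4.12 (cv2) and the standard library are available. Lean on these libraries where they do the work, as an engineer would, in place of code of your own. Each camera call takes 0.05 s, during which the arm holds its last target. There are 200 camera calls.

## Working session

There is one attempt and no reset: what is moved stays moved. The work goes in short steps, Python scripts to look and compute and a tool call to move; the robot and the scene stay as the last step left them, time stands still between calls to the robot, and variables do not carry over. Pictures are saved under pics/ and viewed, at most 10 in all, crops included, and the job is handed in when it is done.

```bash
ls; mkdir -p pics; python3 - <<'E'
from cell import bot, job, probe_bus, read_camera
import cv2,numpy as np
o=probe_bus.get_obs();print(o['t'],o['position'],o['tcp_rot'],o['ft_force'],o['gripper_width'],bot.tip_extent)
for n in("scene","side"):
    r=read_camera(n);cv2.imwrite(f"pics/{n}0.png",r["img"][:,:,::-1]);np.save(f"pics/{n}0.npy",r["img"])
    print(n,r["fx"],r["fy"],r["cx"],r["cy"],[k for k in r],np.round(r["cam_to_world"],3).tolist())
E
```

```text
cell.py
pics
0.0 [0.22518436 0.58253015 0.24384956] [-8.15298366e-05  1.83337033e-01  9.83049804e-01 -7.80009844e-04] [-0.72403465 -0.12198231 -0.16131348] 0.08762925899709662 0.022
scene 368.8339277184533 368.8339277184533 320.09737722569446 208.50710492818246 ['img', 'fx', 'fy', 'cx', 'cy', 'cam_to_world'] [[0.856, 0.377, -0.354, 0.201], [-0.517, 0.64, -0.569, -0.408], [0.012, 0.67, 0.743, 0.766], [0.0, 0.0, 0.0, 1.0]]
side 466.19952305570325 466.19952305570325 318.03128579665554 203.22980446040918 ['img', 'fx', 'fy', 'cx', 'cy', 'cam_to_world'] [[-0.941, 0.113, -0.32, 0.121], [-0.338, -0.377, 0.862, 1.354], [-0.023, 0.919, 0.393, 0.615], [0.0, 0.0, 0.0, 1.0]]
```

View pics/scene0.png

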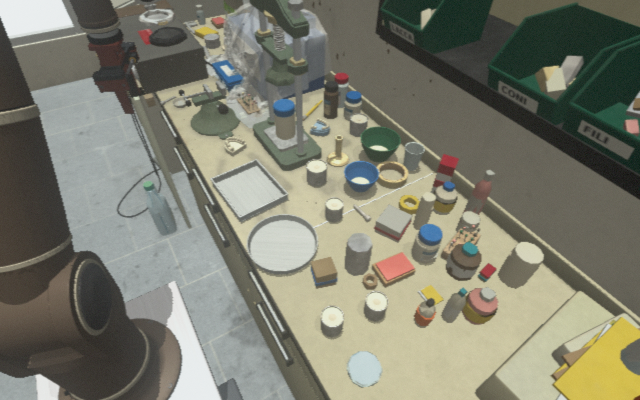

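View pics/side0.png

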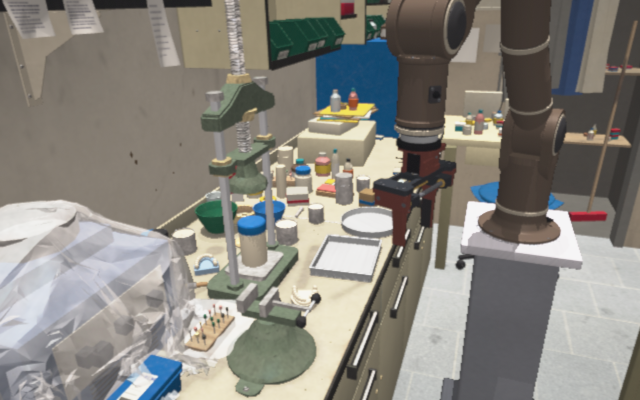

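The scene view shows the tray at (250,190), the pan at (282,243) and cream-topped cylinders at (317,170), (334,207), (375,302) and (332,317). I'll zoom in to get accurate outlines.

```bash
python3 - <<'E'
import cv2,numpy as np
im=cv2.imread("pics/scene0.png")
a=cv2.resize(im[150:230,200:400],None,fx=4,fy=4,interpolation=cv2.INTER_CUBIC)
b=cv2.resize(im[280:345,300:400],None,fx=4,fy=4,interpolation=cv2.INTER_CUBIC)
b=cv2.copyMakeBorder(b,0,0,0,400,cv2.BORDER_CONSTANT)
cv2.imwrite("pics/z1.png",np.vstack([a,b]))
E
```

```text
(no output)
```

View pics/z1.png

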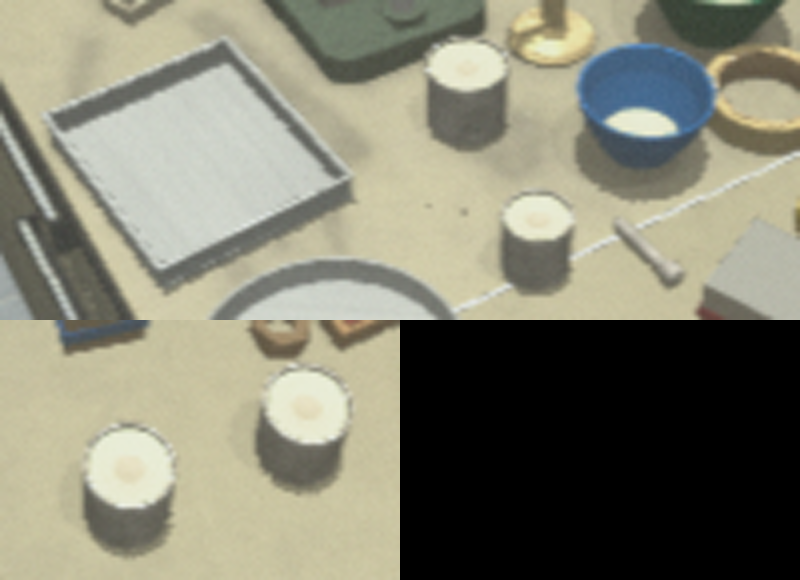

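The crop shows ring tops at about (334.4,204.3), (376.5,301) and (332.5,316.5), and the large ring's at (316.8,167). The tray's rim corners are at (210.5,179.5), (256.5,160), (288,194.5) and (240.8,218.8).

```bash
cat > h.py <<'E'
from cell import bot, job, probe_bus, read_camera
import cv2,numpy as np
def ray(r,u,v,z):
    d=r["cam_to_world"][:3,:3]@np.array([(u-r["cx"])/r["fx"],-(v-r["cy"])/r["fy"],-1.]);o=r["cam_to_world"][:3,3]
    return o+d*(z-o[2])/d[2]
E
python3 - <<'E'
from h import *
r=read_camera("scene");im=r["img"]
hsv=cv2.cvtColor(im,cv2.COLOR_RGB2HSV)
for nm,u,v,z in [("A",334,204,.05),("B",376,301,.05),("C",332,316,.05),("L",317,167,.055)]:
    m=((hsv[:,:,2]>im[v-1,u-6].max()-28)).astype(np.uint8)
    m=cv2.bitwise_and(m,cv2.circle(np.zeros_like(m),(u,v),13,1,-1))
    n,l,s,c=cv2.connectedComponentsWithStats(m); k=max(range(1,n),key=lambda i:s[i,4])
    P=np.array([ray(r,x,y,z)[:2] for y,x in zip(*np.where(l==k))])
    (cx,cy),rad=cv2.minEnclosingCircle((P*1000).astype(np.float32))
    print(nm,im[v-1,u-6],c[k],s[k,2:],"hand",ray(r,u+.4,v+.4,z).round(4),"mean",P.mean(0).round(4),"circ",cx,cy,rad)
T=np.array([ray(r,*p,.022) for p in [(210.5,179.5),(256.5,160),(288,194.5),(240.8,218.8)]])
print(T.round(3).tolist(),T.mean(0),[np.linalg.norm(T[i]-T[i-1]).round(3) for i in range(4)])
m=((hsv[:,:,1]<45)&(hsv[:,:,2]>90)).astype(np.uint8)
n,l,s,c=cv2.connectedComponentsWithStats(m);k=l[245,280]
P=np.array([ray(r,x,y,.022)[:2] for y,x in zip(*np.where(l==k))])
(cx,cy),rad=cv2.minEnclosingCircle((P*1000).astype(np.float32));print("pan",s[k],cx,cy,rad)
for nm,u,v in[("chuck",358,206),("wax?",393,227),("jar",285,104),("wax2",393,268)]:print(nm,ray(r,u,v,.02).round(3))
E
```

```text
A [232 233 210] [334.0137931  203.88965517] [ 18  11 145] hand [0.582  0.1337 0.05  ] mean [0.5821 0.1358] circ 583.8922119140625 136.33152770996094 22.975627899169922
B [232 234 210] [376.41979522 301.27645051] [ 23  18 293] hand [ 0.5075 -0.1493  0.05  ] mean [ 0.5078 -0.149 ] circ 509.28192138671875 -146.35743713378906 24.14204978942871
C [232 235 210] [332.10429448 316.62269939] [ 23  20 326] hand [ 0.4085 -0.13    0.05  ] mean [ 0.4077 -0.1301] circ 408.98876953125 -128.69288635253906 23.367677688598633
L [232 232 208] [316.40935673 165.94736842] [ 19  12 171] hand [0.6153 0.2772 0.055 ] mean [0.6161 0.2842] circ 615.6409912109375 284.7585144042969 27.00591278076172
[[0.339, 0.421, 0.022], [0.49, 0.433, 0.022], [0.505, 0.253, 0.022], [0.356, 0.237, 0.022]] [0.4224968  0.33567522 0.022     ] [np.float64(0.185), np.float64(0.152), np.float64(0.18), np.float64(0.15)]
pan [     0      0    640    400 106201] 453.2203063964844 947.6129150390625 1506.6461181640625
chuck [0.651 0.118 0.02 ]
wax? [0.687 0.011 0.02 ]
jar [0.711 0.668 0.02 ]
wax2 [ 0.607 -0.088  0.02 ]
```

```bash
python3 - <<'E'
from h import *
r=read_camera("scene");im=r["img"]
print([ray(r,*p,.022).round(3).tolist() for p in[(247,242),(317,242),(282,216),(282,271)]])
print("bench",im[215,310],"pan",im[245,280], "press base",[ray(r,*p,.02).round(3).tolist() for p in[(255,128),(291,165),(318,150)]], "greyjar base",ray(r,357,268,0),"bluejar",ray(r,428,252,0))
hsv=cv2.cvtColor(im,cv2.COLOR_RGB2HSV)
for S in(20,30,40):
    m=((hsv[:,:,1]<S)&(hsv[:,:,2]>150)).astype(np.uint8)
    n,l,s,c=cv2.connectedComponentsWithStats(m);k=l[245,280]
    P=np.array([ray(r,x,y,.012)[:2] for y,x in zip(*np.where(l==k))]) 
    if s[k,4]<9000: (cx,cy),rad=cv2.minEnclosingCircle((P*1000).astype(np.float32));print(S,"pan",s[k],cx,cy,rad,P.mean(0))
from scipy.spatial.transform import Rotation as R
q=probe_bus.get_obs()["tcp_rot"];M=R.from_quat(q[[1,2,3,0]]).as_matrix() if hasattr(q,'shape') else R.from_quat(np.array(q)[[1,2,3,0]]).as_matrix();print(M.round(3))
E
```

Request:
move_tool --offsets '[{"turn": -0.123},{"turn": -0.123},{"turn": -0.122},{"d": [-0.04,0,0]},{"d": [-0.04,-0.02,0]},{"d": [-0.02,-0.04,0]},{"d": [-0.02,-0.04,0]},{"d": [-0.02,-0.04,0]},{"d": [-0.02,-0.04,0]},{"d": [-0.02,-0.04,0]},{"d": [0,-0.045,0]},{"d": [0,-0.045,0]},{"d": [0,-0.045,0]},{"d": [0,-0.045,0]},{"d": [0,-0.045,0]},{"d": [0,-0.045,0]},{"d": [0,-0.045,0]},{"d": [0,-0.045,0]},{"d": [0,-0.04,0]},{}]'

```text
t: 2.2
position: [0.4044, -0.0419, 0.2449]
tcp_rot: [0.0, 0.004, 1.0, -0.0]
ft_force: [-0.5, -0.6, -0.4]
gripper_width: 0.0878
finger_force: 0.0
```

```bash
python3 - <<'E'
from h import *
o=probe_bus.get_obs();print(o['position'],o['tcp_rot'],o['ft_force'])
r=read_camera("wrist");cv2.imwrite("pics/w1.png",r["img"][:,:,::-1]);print(r["fx"],r["cam_to_world"].round(3).tolist())
E
```

```text
[ 0.40436199 -0.0418841   0.24493195] [ 3.45147940e-04  3.95831405e-03  9.99992024e-01 -4.05922319e-04] [-0.45587178 -0.61449721 -0.43196318]
338.99639160709324 [[0.007, -0.958, -0.286, 0.326], [1.0, 0.007, 0.002, -0.042], [-0.0, -0.286, 0.958, 0.385], [0.0, 0.0, 0.0, 1.0]]
```

View pics/w1.png

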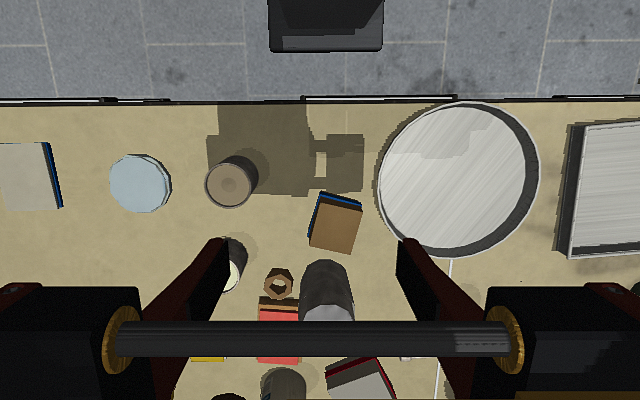

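The wrist view has ring C's top at (230,184) and the pan's rim centred near (458,180). The tall grey cylinder is at (327,305), under the fingers' front side.

```bash
python3 - <<'E'
from h import *
r=read_camera("wrist");g=cv2.cvtColor(r["img"],cv2.COLOR_RGB2GRAY)
print("C",ray(r,229.5,186.5,.05),[ray(r,*p,.05)[:2].round(4).tolist() for p in[(206,187),(252,187),(229,208)]])
print("pan",[ray(r,*p,.022)[:2].round(4).tolist() for p in[(377,176),(540,172),(462,101),(455,258)]])
print("traycorners",ray(r,570,259,.022),"grey front base",ray(r,325,262,0))
s=read_camera("scene")
for z in(.07,.089,.11,.13):print(z,ray(s,359,241,z)[:2],ray(r,327,312,z)[:2])
E
```

```text
C [ 0.40904222 -0.12431061  0.05      ] [[0.4094, -0.1483], [0.4097, -0.1014], [0.432, -0.1265]]
pan [[0.4049, 0.0307], [0.4013, 0.2081], [0.3268, 0.1141], [0.5037, 0.1273]]
traycorners [0.50570055 0.26289814 0.022     ] grey front base [ 0.51911607 -0.02470072  0.        ]
0.07 [ 0.55810071 -0.0098432 ] [ 0.54328819 -0.02491239]
0.089 [ 0.54834366 -0.02070889] [ 0.5302354  -0.02579328]
0.11 [ 0.53755955 -0.03271834] [ 0.51580864 -0.02676691]
0.13 [ 0.52728897 -0.04415591] [ 0.50206886 -0.02769417]
```

Request:
move_tool --offsets '[{"d": [-0.005,-0.045,0]},{"d": [0,-0.04,0]},{"d": [0,0,0.05]},{"d": [0,0,0.05]},{"d": [0,0,0.04]},{"d": [0,0,0.03]},{"d": [0,0,0.02]},{"d": [0,0,0.016]},{},{}]' --squeeze 25

```text
t: 3.35
position: [0.41, -0.1212, 0.0386]
tcp_rot: [-0.0, -0.0, 1.0, 0.0]
ft_force: [0.3, 0.5, -0.3]
gripper_width: 0.0877
finger_force: 0.0
```

Request:
move_tool --offsets '[{},{},{},{},{},{},{},{}]' --jaw 0.03 --squeeze 25

```text
t: 4.15
position: [0.4104, -0.1233, 0.0391]
tcp_rot: [0.001, 0.001, 1.0, -0.001]
ft_force: [0.5, -4.8, 5.0]
gripper_width: 0.0475
finger_force: 25.0
```

Request:
move_tool --offsets '[{"d": [0,0,-0.01]},{"d": [0,0,-0.02]},{"d": [0,0,-0.03]},{"d": [0,0,-0.03]},{},{},{},{},{}]'

```text
t: 5.05
position: [0.4091, -0.1221, 0.1277]
tcp_rot: [-0.001, 0.0, 1.0, -0.0]
ft_force: [-0.6, 1.1, -5.7]
gripper_width: 0.0474
finger_force: 25.0
```

Request:
move_tool --offsets '[{"d": [0.009,0.02,0]},{"d": [0.01,0.035,0]},{"d": [0.01,0.045,0]},{"d": [0,0.045,0]},{"d": [0,0.045,0]},{"d": [0,0.03,0]},{"d": [0,0.019,0]},{},{"d": [0,0,0.03]},{"d": [0,0,0.025]},{"d": [0,0,0.015]},{"d": [0,0,0.005]},{},{},{}]'

```text
t: 6.55
position: [0.3816, 0.1169, 0.0544]
tcp_rot: [0.001, 0.001, 1.0, 0.0]
ft_force: [-0.4, -0.9, -5.6]
gripper_width: 0.0474
finger_force: 25.0
```

Request:
move_tool --offsets '[{"d": [0,0,0.005]},{"d": [0,0,0.003]},{"d": [0,0,0.002]},{"d": [0,0,0.0015]},{},{}]'

```text
t: 7.15
position: [0.3809, 0.1169, 0.0421]
tcp_rot: [-0.0, 0.0, 1.0, 0.0]
ft_force: [-1.1, -0.3, -2.7]
gripper_width: 0.047
finger_force: 25.0
```

Request:
move_tool --offsets '[{"d": [0,0,0.001]},{},{}]'

```text
t: 7.45
position: [0.3809, 0.1169, 0.042]
tcp_rot: [-0.0, 0.0, 1.0, 0.0]
ft_force: [-5.1, -2.0, 18.6]
gripper_width: 0.0475
finger_force: 25.0
```

Request:
move_tool --offsets '[{},{},{},{},{}]' --jaw 0.066

```text
t: 7.95
position: [0.381, 0.1169, 0.0411]
tcp_rot: [0.0, 0.0, 1.0, -0.0]
ft_force: [-0.6, -0.2, -0.9]
gripper_width: 0.0657
finger_force: 0.0
```

Request:
move_tool --offsets '[{"d": [0,0,-0.02]},{"d": [0,0,-0.04]},{"d": [0,0,-0.04]},{},{},{}]' --jaw 0.088

```text
t: 8.55
position: [0.3804, 0.1167, 0.1404]
tcp_rot: [-0.001, 0.0, 1.0, -0.0]
ft_force: [-0.7, -0.3, -0.5]
gripper_width: 0.0879
finger_force: 0.0
```

Request:
move_tool --offsets '[{"d": [0,-0.01,-0.04]},{"d": [-0.005,-0.03,-0.02]},{"d": [-0.01,-0.045,0]},{"d": [-0.01,-0.045,0]},{"d": [0,-0.045,0]},{"d": [0,-0.045,0]},{"d": [0,-0.03,0]},{"d": [0,-0.015,0]},{}]'

```text
t: 9.45
position: [0.4048, -0.1501, 0.1999]
tcp_rot: [-0.001, 0.002, 1.0, -0.001]
ft_force: [-0.1, 0.2, 0.2]
gripper_width: 0.0876
finger_force: 0.0
```

```bash
python3 - <<'E'
from h import *
o=probe_bus.get_obs();print(o['position'],np.round(o['joints'],3))
r=read_camera("wrist");np.save("pics/w2.npy",r["img"]);cv2.imwrite("pics/w2.png",r["img"][:,:,::-1])
np.savez("pics/w2c.npz",c=r["cam_to_world"],k=[r["fx"],r["cx"],r["cy"]])
E
```

```text
[ 0.40478436 -0.15013323  0.19993572] [-0.279  0.132  0.578  2.122 -0.088  0.913  1.915]
```

View pics/w2.png

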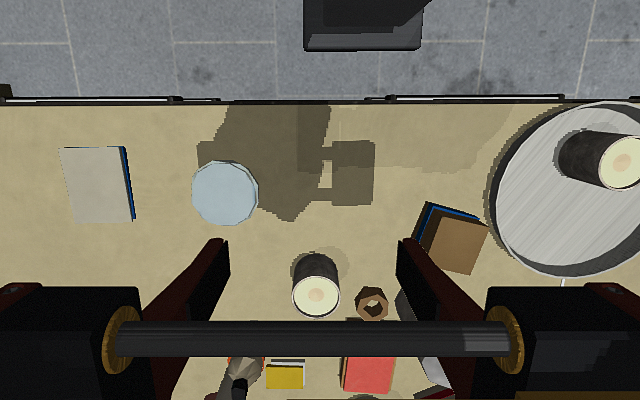

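Ring B's top is at (316,296), with the brown hex nut to its right at (372,302). The first ring stands upright in the pan at (615,160). I'll check what lies near B to pick a grasp direction.

```bash
python3 - <<'E'
from h import *
f=np.load("pics/w2c.npz");fx,cx,cy=f["k"];w=dict(fx=fx,fy=fx,cx=cx,cy=cy,cam_to_world=f["c"])
print("B",ray(w,316,296,.05),"nut",ray(w,372,303,.01),ray(w,355,303,.01))
print("wrist yellow",ray(w,268,388,0),ray(w,303,388,0),"pan ring",ray(w,623,162,.053))
s=read_camera("scene")
for n,u,v in[("nut",370,283),("yellowL",420,290),("yellowB",432,304),("orange bottle base",425,322),("bottle2",453,320),("red box L",374,268),("redboxbot",387,285)]:print(n,ray(s,u,v,0).round(3))
E
```

```text
B [ 0.50767285 -0.14792118  0.05      ] nut [ 0.54155985 -0.08519739  0.01      ] [ 0.5414946  -0.10413723  0.01      ]
wrist yellow [ 0.66888331 -0.207592    0.        ] [ 0.6690239  -0.16386883  0.        ] pan ring [0.37684135 0.11444943 0.053     ]
nut [ 0.545 -0.085  0.   ]
yellowL [ 0.635 -0.16   0.   ]
yellowB [ 0.634 -0.201  0.   ]
orange bottle base [ 0.591 -0.226  0.   ]
bottle2 [ 0.647 -0.254  0.   ]
red box L [ 0.578 -0.056  0.   ]
redboxbot [ 0.576 -0.11   0.   ]
```

Request:
move_tool --offsets '[{"turn": 0.15},{"turn": 0.15},{"turn": 0.15},{"turn": 0.15},{"turn": 0.15},{"turn": 0.15},{"turn": 0.15},{"turn": 0.15},{"turn": 0.15},{"turn": 0.15},{"turn": 0.071},{"d": [0,0.04,0]},{"d": [0,0.04,0]},{"d": [0.002,0.023,0]},{"d": [0,0,0.03]},{},{}]'

```text
t: 11.25
position: [0.5079, -0.1452, 0.1706]
tcp_rot: [-0.001, 0.707, 0.707, -0.001]
ft_force: [0.0, -0.7, 1.1]
gripper_width: 0.0878
finger_force: 0.0
```

Request:
move_tool --offsets '[{"d": [-0.002,0,0.03]},{"d": [0,0,0.04]},{"d": [0,0,0.03]},{"d": [0,0,0.02]},{"d": [0,0,0.0115]},{},{}]'

```text
t: 11.95
position: [0.5094, -0.1484, 0.0408]
tcp_rot: [0.0, 0.707, 0.707, 0.001]
ft_force: [0.1, -0.1, -0.1]
gripper_width: 0.0878
finger_force: 0.0
```

Request:
move_tool --offsets '[{},{},{},{},{},{},{},{}]' --jaw 0.03 --squeeze 25

```text
t: 12.75
position: [0.5087, -0.1483, 0.0397]
tcp_rot: [-0.0, 0.707, 0.707, 0.0]
ft_force: [-0.8, 1.3, 3.0]
gripper_width: 0.0476
finger_force: 25.0
```

Request:
move_tool --offsets '[{"d": [0,0,-0.01]},{"d": [0,0,-0.02]},{"d": [0,0,-0.03]},{"d": [0,0,-0.03]},{},{},{},{},{}]'

```text
t: 13.65
position: [0.5081, -0.1482, 0.1287]
tcp_rot: [-0.001, 0.708, 0.707, -0.001]
ft_force: [0.2, 0.3, -0.9]
gripper_width: 0.0474
finger_force: 25.0
```

Request:
move_tool --offsets '[{"d": [0,-0.01,-0.03]},{"d": [0,-0.02,-0.03]},{"d": [0.015,-0.028,0]},{"d": [0.03,-0.03,0]},{"d": [0.045,0,0]},{"d": [0.045,0,0]},{"d": [0.045,0,0]},{"d": [0.045,0,0]},{"d": [0.045,0,0]},{"d": [0.045,0,0]},{"d": [0.045,0,0]},{"d": [0.045,0,0]},{"d": [0.045,0,0]},{"d": [0.04,0,0]},{"d": [0.03,0,0]},{},{"d": [0,0,0.04]},{"d": [0,0,0.04]},{},{}]'

```text
t: 15.65
position: [0.4214, 0.3707, 0.1096]
tcp_rot: [0.0, 0.708, 0.706, -0.001]
ft_force: [-0.3, -0.3, -1.1]
gripper_width: 0.0477
finger_force: 25.0
```

```bash
python3 - <<'E'
from h import *
o=probe_bus.get_obs();print(o['position'],np.round(o['joints'],3),o['ft_force'])
r=read_camera("side");cv2.imwrite("pics/s3.png",cv2.resize(r["img"][180:330,250:450,::-1],None,fx=4,fy=4,interpolation=cv2.INTER_CUBIC))
E
```

```text
[0.42143029 0.3707052  0.10962799] [-1.15   0.488  0.453  1.909 -0.286  0.81  -0.546] [-0.31024802 -0.34643342 -1.14484261]
```

View pics/s3.png

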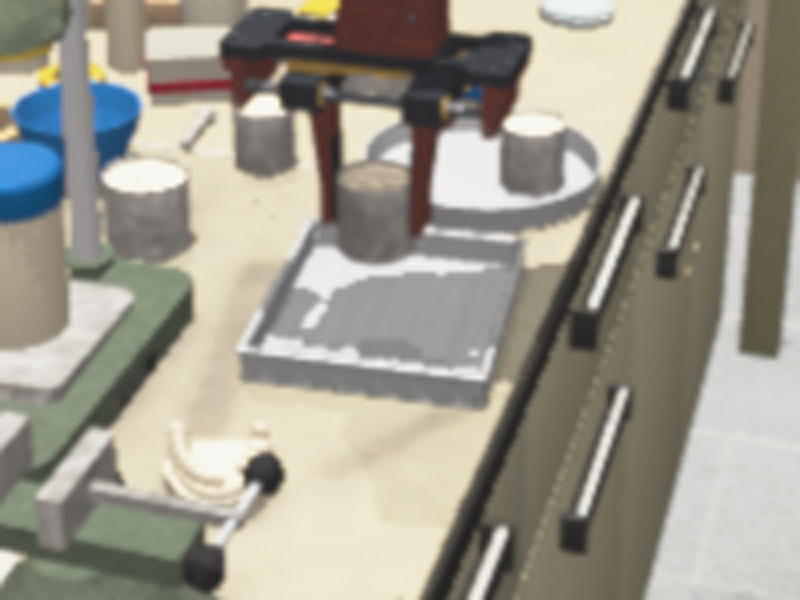

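The side view shows the held ring at crop (375,210) above the tray, with the first ring upright in the pan. Tray rim corners in the crop are (312,222), (525,237), (490,393) and (240,350). I'll check the tray centre from these, then lower.

```bash
python3 - <<'E'
from h import *
r=read_camera("side")
T=np.array([ray(r,250+u/4,180+v/4,.022) for u,v in[(312,222),(525,237),(490,393),(240,350)]]);print(T.round(3).tolist(),T.mean(0))
E
```

```text
[[0.5, 0.261, 0.022], [0.354, 0.239, 0.022], [0.33, 0.437, 0.022], [0.487, 0.436, 0.022]] [0.41771551 0.34342273 0.022     ]
```

Request:
move_tool --offsets '[{"d": [0,0,0.03]},{"d": [0,0,0.02]},{"d": [0,0,0.008]},{"d": [0,0,0.004]},{"d": [0,0,0.002]},{},{},{}]'

```text
t: 16.55
position: [0.4216, 0.3721, 0.0463]
tcp_rot: [-0.0, 0.707, 0.707, 0.001]
ft_force: [-0.5, 0.2, -0.5]
gripper_width: 0.0478
finger_force: 25.0
```

Request:
move_tool --offsets '[{"d": [0,0,0.002]},{"d": [0,0,0.001]},{"d": [0,0,0.001]},{},{},{}]'

```text
t: 17.15
position: [0.4213, 0.3719, 0.0427]
tcp_rot: [-0.0, 0.708, 0.707, 0.0]
ft_force: [-3.8, -2.6, 11.1]
gripper_width: 0.0474
finger_force: 25.0
```

Request:
move_tool --offsets '[{},{},{},{},{}]' --jaw 0.066

```text
t: 17.65
position: [0.4212, 0.3718, 0.0415]
tcp_rot: [0.0, 0.707, 0.707, -0.0]
ft_force: [-0.5, 1.0, -0.2]
gripper_width: 0.0661
finger_force: 0.0
```

Request:
move_tool --offsets '[{"d": [0,0,-0.02]},{"d": [0,0,-0.04]},{"d": [0,0,-0.05]},{"d": [0,0,-0.05]},{"d": [-0.04,0.01,0]},{"d": [-0.045,0.01,0]},{"d": [-0.045,0.01,0]},{"d": [-0.045,0.01,0]},{"d": [-0.04,0.01,0]},{"d": [-0.02,0.01,0]},{},{"turn": -0.15},{"turn": -0.15},{"turn": -0.15},{"turn": -0.15},{"turn": -0.15},{"turn": -0.15}]' --jaw 0.088

```text
t: 19.35
position: [0.4806, 0.138, 0.2015]
tcp_rot: [-0.0, 0.326, 0.945, 0.0]
ft_force: [0.7, 0.3, -0.3]
gripper_width: 0.088
finger_force: 0.0
```

Request:
move_tool --offsets '[{"turn": -0.15},{"turn": -0.15},{"turn": -0.15},{"turn": -0.15},{"turn": -0.071},{},{}]'

```text
t: 20.05
position: [0.4808, 0.1374, 0.2015]
tcp_rot: [-0.0, 0.001, 1.0, 0.0]
ft_force: [0.6, 0.1, 0.3]
gripper_width: 0.0879
finger_force: 0.0
```

```bash
python3 - <<'E'
from h import *
r=read_camera("wrist");cv2.imwrite("pics/w4.png",r["img"][:,:,::-1])
np.savez("pics/w4c.npz",c=r["cam_to_world"],k=[r["fx"],r["cx"],r["cy"]])
E
```

```text
(no output)
```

View pics/w4.png

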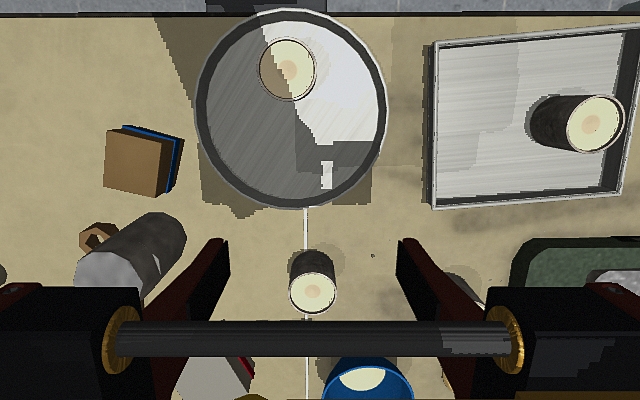

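The wrist view shows both placed rings standing well inside their containers: the pan ring at (288,70) and the tray ring at (595,124). Ring A's top is at (312,293).

```bash
python3 - <<'E'
from h import *
f=np.load("pics/w4c.npz");fx,cx,cy=f["k"];w=dict(fx=fx,fy=fx,cx=cx,cy=cy,cam_to_world=f["c"])
print("A",ray(w,312,293.5,.05),"pan",[ray(w,*p,.022)[:2].round(4).tolist() for p in[(195,105),(387,105),(292,9),(292,209)]],"panring",ray(w,287,70,.053))
E
```

```text
A [0.58243149 0.13617784 0.05      ] pan [[0.4055, 0.0303], [0.4058, 0.2046], [0.3279, 0.1198], [0.5047, 0.1165]] panring [0.37855503 0.11663438 0.053     ]
```

Request:
move_tool --offsets '[{"d": [-0.04,-0.001,0]},{"d": [-0.04,0,0]},{"d": [-0.022,0,0.02]},{"d": [0,0,0.04]},{"d": [0,0,0.04]},{"d": [0,0,0.03]},{"d": [0,0,0.02]},{"d": [0,0,0.0115]},{},{}]'

```text
t: 21.1
position: [0.5835, 0.1359, 0.0408]
tcp_rot: [0.0, 0.001, 1.0, 0.0]
ft_force: [-0.8, -0.2, 0.3]
gripper_width: 0.0879
finger_force: 0.0
```

Request:
move_tool --offsets '[{},{},{},{},{},{},{},{}]' --jaw 0.03 --squeeze 25

```text
t: 21.9
position: [0.5831, 0.1359, 0.0403]
tcp_rot: [0.0, 0.0, 1.0, 0.0]
ft_force: [-1.1, 1.3, 2.6]
gripper_width: 0.0472
finger_force: 25.0
```

Request:
move_tool --offsets '[{"d": [0,0,-0.01]},{"d": [0,0,-0.02]},{"d": [0,0,-0.03]},{"d": [0,0,-0.03]},{},{},{},{},{}]'

```text
t: 22.8
position: [0.5824, 0.1355, 0.129]
tcp_rot: [-0.001, 0.0, 1.0, -0.0]
ft_force: [0.2, 0.1, -1.3]
gripper_width: 0.0473
finger_force: 25.0
```

Request:
move_tool --offsets '[{"d": [0.01,0,-0.03]},{"d": [0.03,0.02,0]},{"d": [0.03,0.03,0]},{"d": [0.03,0.03,0]},{"d": [0.03,0.03,0]},{"d": [0.02,0.03,0]},{"d": [0.007,0.0225,0]},{},{"turn": 0.15},{"turn": 0.15},{"turn": 0.15},{"turn": 0.15},{"turn": 0.15},{"turn": 0.15},{"turn": 0.15},{"turn": 0.15},{"turn": 0.15},{"turn": 0.15},{"turn": 0.071},{}]'

```text
t: 24.8
position: [0.4264, 0.2975, 0.1598]
tcp_rot: [0.0, 0.708, 0.706, -0.0]
ft_force: [0.1, -0.0, -0.9]
gripper_width: 0.0476
finger_force: 25.0
```

Request:
move_tool --offsets '[{"d": [0,0,0.04]},{"d": [0,0,0.04]},{"d": [0,0,0.02]},{"d": [0,0,0.007]},{"d": [0,0,0.003]},{},{},{}]'

```text
t: 25.6
position: [0.4267, 0.2988, 0.0512]
tcp_rot: [-0.0, 0.707, 0.707, 0.001]
ft_force: [0.6, -0.8, -2.1]
gripper_width: 0.0475
finger_force: 25.0
```

Request:
move_tool --offsets '[{"d": [0,0,0.003]},{"d": [0,0,0.002]},{"d": [0,0,0.001]},{"d": [0,0,0.001]},{"d": [0,0,0.001]},{},{},{}]'

```text
t: 26.4
position: [0.4261, 0.2983, 0.0432]
tcp_rot: [-0.001, 0.708, 0.707, 0.0]
ft_force: [-4.9, -2.7, 15.0]
gripper_width: 0.0475
finger_force: 25.0
```

Request:
move_tool --offsets '[{},{},{},{},{}]' --jaw 0.066

```text
t: 26.9
position: [0.4261, 0.2982, 0.042]
tcp_rot: [0.0, 0.707, 0.707, -0.0]
ft_force: [0.4, 0.1, -0.0]
gripper_width: 0.0662
finger_force: 0.0
```

Request:
move_tool --offsets '[{"d": [0,0,-0.02]},{"d": [0,0,-0.04]},{"d": [0,0,-0.05]},{"d": [0,0,-0.05]},{"d": [0,0,-0.05]},{"d": [-0.04,0,0]},{"d": [-0.04,0,0]},{},{},{}]'

```text
t: 27.9
position: [0.426, 0.2192, 0.2521]
tcp_rot: [-0.0, 0.707, 0.707, 0.0]
ft_force: [-0.1, -0.3, -0.0]
gripper_width: 0.066
finger_force: 0.0
```

```bash
python3 - <<'E'
from h import *
a=read_camera("scene")["img"][140:340,200:400,::-1];b=read_camera("side")["img"][180:330,250:450,::-1]
cv2.imwrite("pics/end.png",np.hstack([cv2.resize(a,(400,400)),cv2.resize(b,(400,300)) if 0 else cv2.copyMakeBorder(cv2.resize(b,(400,300)),0,100,0,0,cv2.BORDER_CONSTANT)]))
E
```

```text
(no output)
```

View pics/end.png

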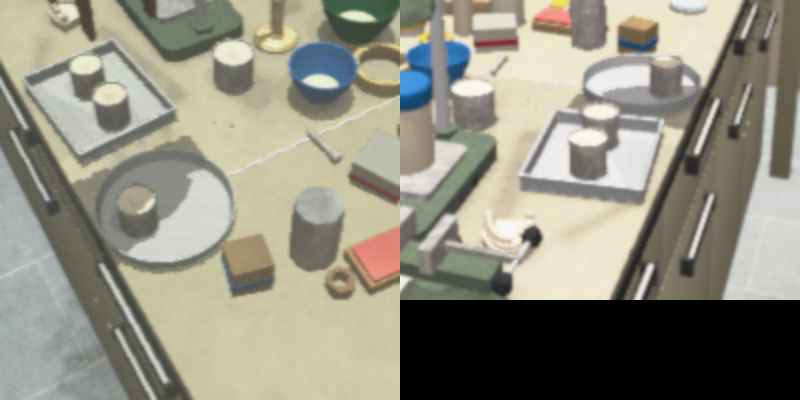

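Both views show two rings upright in the tray at left-crop (88,75) and (112,103), and one in the pan at (138,210). The bystanders are where they were.

```bash
python3 -c "
from cell import bot, job, probe_bus, read_camera
print(job.sign_off())"
```

```text
the job is handed in; nothing more can be done
None
```

I handed the job in at about 28 s: the one heavy ring (about 5 N) stands in the round pan and the two light rings (about 1–1.5 N) in the rectangular tray, all upright in the last pictures, but the hand-in printed no verdict.

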